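# Hang the spool tray in the slotted upright

### The arm

A 7-joint arm with a two-finger parallel gripper is mounted at the origin on a cart in front of the work surface, level with it; the furniture and walls round the work are solid. World frame = base frame: x ahead of the robot, y to its left, z up, the work surface at z = 0. Lengths are in m, angles in rad, forces in N, time in s.
With the tool pointing down it reaches from about 0.4 to 0.875 m from the base axis. Payload 6.5 kg.
Tool frame: the origin (TCP) lies at the centre of the arm's flange, where the gripper is bolted on; the fingertips stand 166 mm ahead of it and the grasp point (between the pads) lies 147 mm ahead of it (robot.hold_point_z is the distance from the TCP to the grasp point, in m); z points along the fingers, y is the line along which they close (so a half turn about z gives the same grasp; the last joint's range is limited). The gripper opens to 88 mm and grips with 3 to 60 N. Pads are 18 mm wide; open, the fingers measure 123 mm over their backs; the gripper's body (75 mm by 187 mm) begins 45 mm behind the grasp point.
Start: joints at [1.21, 0.536, -0.004, 1.538, 0.003, 1.067, -0.071], TCP at [0.189, -0.622, 0.405] pointing down, gripper open.
Joint ranges: [-2.7, 2.7], [-0.37, 2.16], [-1.27, 1.26], [0.24, 2.4], [-1.31, 4.45], [0.19, 1.91], [-2.76, 2.76]. Speed limits (rad/s): [2.39, 2.39, 3.14, 3.14, 3.14, 3.14, 3.14].

### API

Orientations are given as a unit quaternion [w, x, y, z].
In Python, from station import robot gives the robot as it stands.
- The arm moves only by the tool jog_arm, never from a script. Its argument "steps" is a list of rows, each an object with "offset": the shift along the world's x, y, z in mm, a list of three; "yaw": the turn about the world's z in rad; "fingers": the opening, from 0 (shut) to 1 (fully open). In form: [{"offset": [tx, ty, tz], "yaw": yaw, "fingers": fingers}, ...]. A call has 1 to 8 rows; each row shifts and turns the commanded pose from where the row before left it; what a row does not reach is not made up. A row lasts 1/10 s, in which the tool goes at most 50 mm and 8.59 degrees, less where a joint would pass 70% of its speed; a pose out of reach is approached as far as the arm can. A call is refused whole if a number of a shift passes 50 or a number of a turn 0.15, either way. A call with a gripper value outside its range is refused whole. The fingers move at their own pace and stop on an object; "newtons" is the grip in N (left out, the last holds). Time passes only in rows, so rows that do not move let the fingers close. It gives the time, the measured TCP pose, the force, the opening and the grip force at its end, in the units of the state.
- robot.sense(): the state, without advancing time (a new reading comes with each control period).
- robot.snapshot(name): name is "scene" or "top" or "wrist"; returns the picture (420x560x3 uint8, red, green, blue); there is no depth.
- robot.camera_model(name): a dict with "fx", "fy", "cx", "cy" (pixels), "pose" (4x4, takes a point from camera to world coordinates); the wrist camera has in their place "T_tool_cam" (4x4, takes a point from camera to tool coordinates, whose origin is the TCP and whose axes are the flange's). Camera axes: x right, y up, looking along -z (the intrinsics and any distortion apply to the point x, -y, -z); pixel columns grow to the right and rows downward; lengths in m; the calibration is good to about 2 mm. A picture is of the moment at which its call begins: read the wrist's pose just before it. camera_model takes no time and is no camera call.
- robot.finish_job(): hands the job in; it is judged then, once.
The state is a dict: "t": time; "joints": joint angles; "dq": joint speeds; "tau": joint torques, N m; "tool_pos": TCP position; "orientation": TCP orientation; "force": force on the tool from outside, world axes, zero at the start; "torque": the same for the moment, N m; "grip_width": opening from 0.0 (shut) to 1.0 (fully open); "grasp_force": force on a finger pad.
Only numpy, scipy, OpenCV 4.12 (cv2) and the standard library are available. Lean on these libraries where they do the work, as an engineer would, in place of code of your own. Each camera call takes 0.05 s, during which the arm holds its last target. There are 200 camera calls.

### The job

Hang the grey tray bracket on the slotted upright of the bench stand: both hooks into the upper two of the three slots, pressed back until its plate lies against the upright, then down until it is fully seated and the spring catch has snapped out over the upper hook. Then stand the solder spool upright in the hung tray, let go, and leave the other things on the bench where they are. Feel for the slots and do not force anything: never push with more than about 25 N.

Things in the scene. Friction and masses are not known exactly. Their poses are not given: they have to be found in the camera images.
- stand: Bench stand, fixed: dark foot plate 110x104x8 mm with an upright aluminium channel 40 mm wide, top at z 170. Origin: under the foot, in the plane of the channel's front face, on the foot's middle line; x goes into that face (as the hooks do), z up. The channel is clamped through a long hole, up to 8 mm to either side (y) of the middle: this offset is NOT in the reading; see or feel it.
- slots (a point): Fixed to the foot: front face at the top slot's lower edge (x 0, y 0, z 137 mm of the stand) if the channel stood in the middle. Front wall 5 mm thick; three slots one above another on the channel's centreline, each 9 mm wide, 20 mm high, lower edges at z 53, 95 and 137 mm of the stand.
- catch (a joint): Spring catch in the channel behind the top slot: 0 m = out, grows as it is pushed back (stand x), at most 12 mm. A tooth entering the top slot meets its nose 7 mm behind the front face and pushes it back 5 to 6 mm against 4 to 9 N; when the bracket is fully down it snaps out over the tooth and the bracket can no longer be lifted. Reads 0 before the bracket goes in, too.
- bracket: Tray bracket, grey painted steel, 0.3 kg, 165 mm long, standing loose on its underside, hooks away from the robot. Origin on the underside below the grip; x to the hooks, z up. Back plate 32 wide, 78 mm high, rear face at x +46. Hooks go straight into the slots when the origin is 83 to 87 mm above the stand's; seated it is 75 mm above (sags 1 mm or so) and 46 mm in front of the face.
- hooks (a point): Rear face of the back plate at the lower edge of the upper hook's neck: x 46, y 0, z 62 mm of the bracket. A second, equal hook is 42 mm lower. Each 6 mm thick in y: neck 6.5 mm long in x and 8 mm high, then a tooth 6 mm thick in x, reaching from 8 mm below to 8 mm above the neck's lower edge. Teeth end 12.5 mm behind the plate.
- grip (a point): Where to hold the bracket: middle of an upright bar 10 mm thick (y), z 52 to 76 mm, free from x -20 to +40 mm, open space below it; this point is at x 0, y 0, z 64 mm of the bracket.
- tray (a point): Middle of the tray's floor (top surface), x -65, y 0, z 3 mm of the bracket. Tray 64 x 64 mm inside, lips 6 mm above the floor.
- spool: Solder wire spool with two flanges, the larger of the two spools that lie flat on the bench, 54 mm diameter, 30 mm high, 0.18 kg; origin at the centre of its underside, z along its axis.
- wick: Bystander: small spool of desolder braid, 36 mm diameter, 14 mm high; origin at its underside.
- pump: Bystander: desolder pump, 190 mm long, 24 mm thick; origin at its underside, y along it.
- pen: Bystander: marker pen 135 mm long, 17 mm thick, on the notepad.
- syringe: Bystander: flux syringe, 130 mm long, 16 mm thick.
Mind the look-alikes: they are no part of the job. What is shaped like the spool but green is not meant.

How it is judged:
By the outcome, as a careful person would: the job done as asked, in the order asked, and still so for the second after the job is handed in, with the robot touching nothing.
It also fails if it takes over 72 s, if anything falls off the work surface, if the arm or the gripper's body presses on something with over 40 N, if the wrist force passes 120 N, or if a joint passes its speed limit or range.

## Working session

There is one attempt and no reset: what is moved stays moved. The work goes in short steps, Python scripts to look and compute and a tool call to move; the robot and the scene stay as the last step left them, time stands still between calls to the robot, and variables do not carry over. Pictures are saved under pics/ and viewed, at most 10 in all, crops included, and the job is handed in when it is done.

Besides the shell and the picture viewer there is one more tool, called after "Call:" in YAML: its name, and indented under it one key for each argument. jog_arm: Moves the arm, as the interface text tells. Its arguments: {"type":"object","properties":{"steps":{"type":"array","items":{"type":"object","properties":{"offset":{"type":"array","items":{"type":"number"}},"yaw":{"type":"number"},"fingers":{"type":"number"}}}},"newtons":{"type":"number"}},"required":["steps"]}

```bash
mkdir -p pics; ls
python3 - <<'E'
from station import robot
import cv2,numpy as np
for n in("scene","top"):
    cv2.imwrite(f"pics/{n}0.png",robot.snapshot(n)[:,:,::-1]); m=robot.camera_model(n)
    print(n,{k:(np.round(v,3).tolist()) if k!="name" else v for k,v in m.items() if not isinstance(v,str)})
m=robot.camera_model("wrist");print(m)
s=robot.sense();print(s)
E
```

```text
pics
scene {'fx': 400.159, 'fy': 400.159, 'cx': 280.86, 'cy': 213.732, 'pose': [[0.841, 0.38, -0.387, 0.21], [-0.541, 0.561, -0.626, -0.444], [-0.021, 0.735, 0.677, 0.699], [0.0, 0.0, 0.0, 1.0]]}
top {'fx': 423.73, 'fy': 423.73, 'cx': 278.293, 'cy': 210.786, 'pose': [[0.007, 0.995, -0.098, 0.438], [-1.0, 0.009, 0.014, 0.082], [0.015, 0.098, 0.995, 1.064], [0.0, 0.0, 0.0, 1.0]]}
{'fx': 312.8496714137676, 'fy': 312.8496714137676, 'cx': 277.34662849803334, 'cy': 209.9162060599663, 'T_tool_cam': array([[-3.45078929e-04,  9.54681194e-01,  2.97630138e-01,
         7.67593076e-02],
       [ 9.99999704e-01,  5.34026980e-04, -5.53528243e-04,
         8.74399371e-04],
       [-6.87385528e-04,  2.97629859e-01, -9.54681096e-01,
         2.02856258e-02],
       [ 0.00000000e+00,  0.00000000e+00,  0.00000000e+00,
         1.00000000e+00]])}
{'t': 0.1, 'joints': array([ 1.20982139,  0.53708163, -0.00443067,  1.53871312,  0.00261318,
        1.06730104, -0.07120194]), 'dq': array([ 0.00081544,  0.00049077,  0.00163727, -0.00093515, -0.00022395,
        0.00272287, -0.00092957]), 'tau': array([ 3.73391696e-03, -5.72075558e+01,  9.94106792e-01, -2.52229214e+01,
       -5.62584645e-02,  1.34429766e-02,  2.60395865e-05]), 'tool_pos': array([ 0.18876184, -0.62169885,  0.40395613]), 'orientation': array([-7.28696769e-04,  9.89152758e-01,  1.46888599e-01, -1.72209147e-04]), 'force': array([ 0.54340314, -0.53644755,  0.07541705]), 'torque': array([ 0.01922588,  0.0271657 , -0.07132862]), 'grasp_force': 0.0, 'grip_width': 0.9992402106777778}
```

View pics/scene0.png

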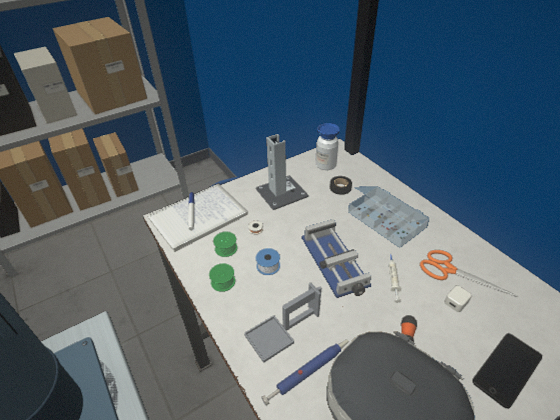

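View pics/top0.png

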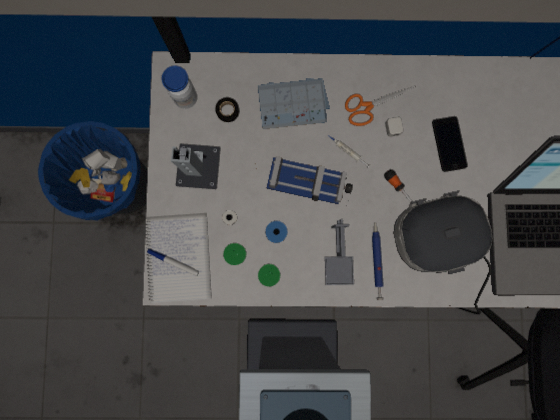

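```bash
python3 - <<'E'
import cv2,numpy as np
s=cv2.imread("pics/scene0.png");t=cv2.imread("pics/top0.png")
def c(im,x,y,w=80,h=60): return cv2.resize(im[y:y+h,x:x+w],(400,300),interpolation=cv2.INTER_CUBIC)
out=np.vstack([np.hstack([c(s,235,128,113,85),c(t,155,130)]),np.hstack([c(s,240,275,107,80),c(t,215,205)])])
cv2.imwrite("pics/c1.png",out)
E
cat > h.py <<'E'
import numpy as np
from station import robot
from scipy.spatial.transform import Rotation as R
def cam(n,s=None):
    m=robot.camera_model(n)
    if n!="wrist": return m,np.array(m["pose"])
    s=s or robot.sense(); w,x,y,z=s["orientation"]
    T=np.eye(4);T[:3,:3]=R.from_quat([x,y,z,w]).as_matrix();T[:3,3]=s["tool_pos"]
    return m,T@m["T_tool_cam"]
def ray(c,u,v):
    m,P=c; d=P[:3,:3]@np.array([(u-m["cx"])/m["fx"],-(v-m["cy"])/m["fy"],-1]); return P[:3,3],d
def atz(c,u,v,z):
    o,d=ray(c,u,v); return o+d*(z-o[2])/d[2]
def proj(c,X):
    m,P=c; p=np.linalg.inv(P)@np.append(X,1); return np.array([m["cx"]-m["fx"]*p[0]/p[2],m["cy"]+m["fy"]*p[1]/p[2]])
def tri(*rs):
    A=0;b=0
    for o,d in rs:
        d=d/np.linalg.norm(d);M=np.eye(3)-np.outer(d,d);A=A+M;b=b+M@o
    X=np.linalg.solve(A,b); return X,[np.linalg.norm(np.cross(X-o,d/np.linalg.norm(d))) for o,d in rs]
E
```

```text
(no output)
```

View pics/c1.png

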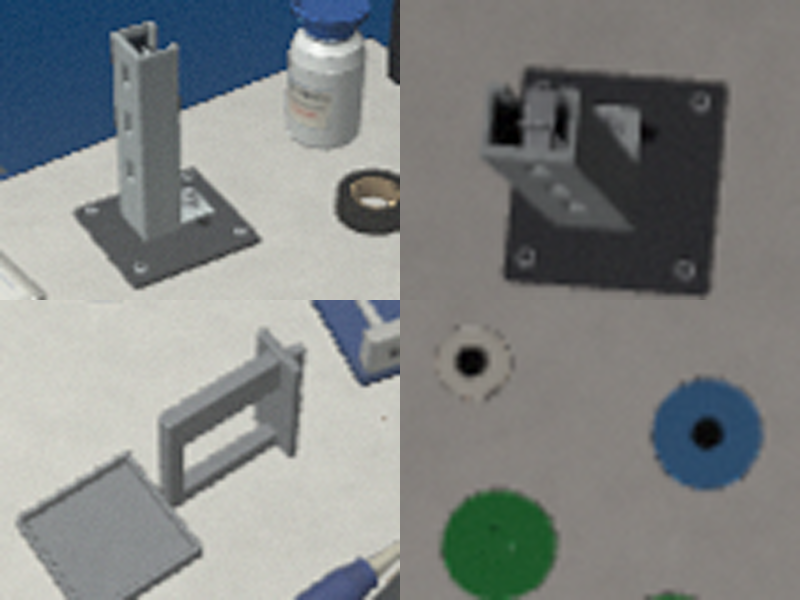

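Run:
```python
from h import *
t=cam("top");s=cam("scene")
print("foot top corners FL,FR,BR,BL");C=[]
for u,v in[(180,143.6),(220.4,146.6),(216.6,189),(176,186)]: C.append(atz(t,u,v,.008));print(np.round(C[-1],4))
print(np.linalg.norm(C[0]-C[1]),np.linalg.norm(C[1]-C[2]),np.mean(C,0))
# channel top front corners: top crop (485,155)->, (575,155); scene crop scale 400/113=3.54
k=113/400
f=lambda x,y:(235+x*k,128+y*k)
for a,b in[((155+85/5,130+152/5),f(112,30)),((155+175/5,130+157/5),f(157,58))]:
    print("channel top",tri(ray(t,*a),ray(s,*b)))
print("channel base right",atz(t,155+230/5,130+228/5,.008),atz(s,*f(148,240),.008))
print("spool",atz(t,215+307/5,205+133/5,.03))
print("bracket tray corners",[np.round(atz(t,*p,.006),3) for p in[(325,257),(353,257),(353,284),(325,284)]], atz(t,340,224,.076))
sc=107/400
print("grip bar front top scene", atz(s,240+165*sc,275+120*sc,.076))
m,P=cam("wrist");print(P[:3,3],-P[:3,2],P[:3,0])
```

```text
foot top corners FL,FR,BR,BL
[0.7113 0.3174 0.008 ]
[0.7047 0.2151 0.008 ]
[0.596  0.2223 0.008 ]
[0.6026 0.3242 0.008 ]
0.10255634761207194 0.10892173990625745 [0.65367221 0.2697513  0.008     ]
channel top (array([0.63193684, 0.29599099, 0.17437059]), [np.float64(0.0003386197338445488), np.float64(0.0003386197338443582)])
channel top (array([0.63632688, 0.25593108, 0.17029861]), [np.float64(0.006207920561761484), np.float64(0.006207920561761304)])
channel base right [0.62970751 0.26226743 0.008     ] [0.63405359 0.260596   0.008     ]
spool [0.4892151  0.07157472 0.03      ]
bracket tray corners [array([ 0.428, -0.05 ,  0.006]), array([ 0.429, -0.12 ,  0.006]), array([ 0.362, -0.119,  0.006]), array([ 0.362, -0.05 ,  0.006])] [ 0.5059451  -0.07665101  0.076     ]
grip bar front top scene [ 0.43392357 -0.08395059  0.076     ]
[ 0.26245162 -0.60020176  0.38365951] [-0.2851554  -0.08569026 -0.95464317] [ 2.90260383e-01 -9.56947367e-01 -8.04747070e-04]
```

Call:
jog_arm:
  steps:
    - {"offset": [22,40,0],"yaw": -0.037}
    - {"offset": [22,40,0],"yaw": -0.037}
    - {"offset": [22,40,0],"yaw": -0.037}
    - {"offset": [22,40,0],"yaw": -0.037}
    - {"offset": [22,40,0],"yaw": -0.037}
    - {"offset": [22,40,0],"yaw": -0.037}
    - {"offset": [22,40,0],"yaw": -0.037}
    - {"offset": [22,40,0],"yaw": -0.036}

```text
schema error: expected keys offset, yaw, fingers
```

Call:
jog_arm:
  steps:
    - {"offset": [22,38,-10]}
    - {"offset": [22,38,-10]}
    - {"offset": [22,38,-10]}
    - {"offset": [22,38,-10]}
    - {"offset": [22,38,-10]}
    - {"offset": [22,30,-10]}
    - {"offset": [0,0,0]}
    - {"offset": [0,0,0]}

```text
schema error: expected keys offset, yaw, fingers
```

Run:
```python
from h import *
import cv2,pickle
s=robot.sense();im=robot.snapshot("wrist");pickle.dump(s,open("w1.pkl","wb"))
print(s["t"],s["tool_pos"],s["orientation"])
cv2.imwrite("pics/w1.png",cv2.resize(im[:,:,::-1],(800,600),interpolation=cv2.INTER_CUBIC))
```

```text
0.1 [ 0.18876184 -0.62169885  0.40395613] [-7.28696769e-04  9.89152758e-01  1.46888599e-01 -1.72209147e-04]
```

View pics/w1.png

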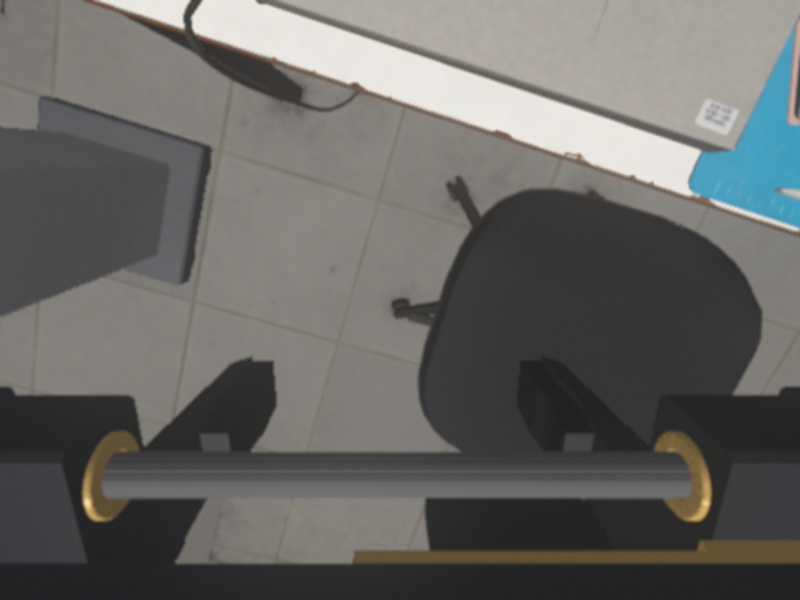

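Call:
jog_arm:
  steps:
    - {"offset": [17,40,0],"yaw": -0.037,"fingers": 1}
    - {"offset": [17,40,0],"yaw": -0.037,"fingers": 1}
    - {"offset": [17,40,0],"yaw": -0.037,"fingers": 1}
    - {"offset": [17,40,0],"yaw": -0.037,"fingers": 1}
    - {"offset": [17,40,0],"yaw": -0.037,"fingers": 1}
    - {"offset": [17,40,0],"yaw": -0.037,"fingers": 1}
    - {"offset": [17,40,0],"yaw": -0.037,"fingers": 1}
    - {"offset": [17,40,0],"yaw": -0.036,"fingers": 1}

```text
t: 0.95
tool_pos: [0.3251, -0.3002, 0.4047]
orientation: [0.0, 1.0, -0.001, -0.0]
force: [0.6, -0.1, -0.1]
grip_width: 1.002
grasp_force: 0.0
```

Call:
jog_arm:
  steps:
    - {"offset": [17,38,-10],"yaw": 0,"fingers": 1}
    - {"offset": [17,38,-10],"yaw": 0,"fingers": 1}
    - {"offset": [17,38,-10],"yaw": 0,"fingers": 1}
    - {"offset": [17,38,-10],"yaw": 0,"fingers": 1}
    - {"offset": [17,38,-10],"yaw": 0,"fingers": 1}
    - {"offset": [0,32,-10],"yaw": 0,"fingers": 1}
    - {"offset": [0,0,0],"yaw": 0,"fingers": 1}

```text
t: 1.65
tool_pos: [0.4096, -0.0759, 0.3437]
orientation: [-0.001, 1.0, 0.003, -0.001]
force: [0.0, -0.9, 0.2]
grip_width: 0.998
grasp_force: 0.0
```

Run:
```python
from h import *
import cv2,pickle
s=robot.sense();im=robot.snapshot("wrist");pickle.dump(s,open("w1.pkl","wb"))
print(s["t"],s["tool_pos"],s["orientation"])
cv2.imwrite("pics/w1r.png",im[:,:,::-1])
cv2.imwrite("pics/w1b.png",cv2.resize(im[:,:,::-1],(800,600),interpolation=cv2.INTER_CUBIC))
```

```text
1.65 [ 0.40960853 -0.07593404  0.34365937] [-9.74094082e-04  9.99992755e-01  3.48479598e-03 -1.18241223e-03]
```

View pics/w1b.png

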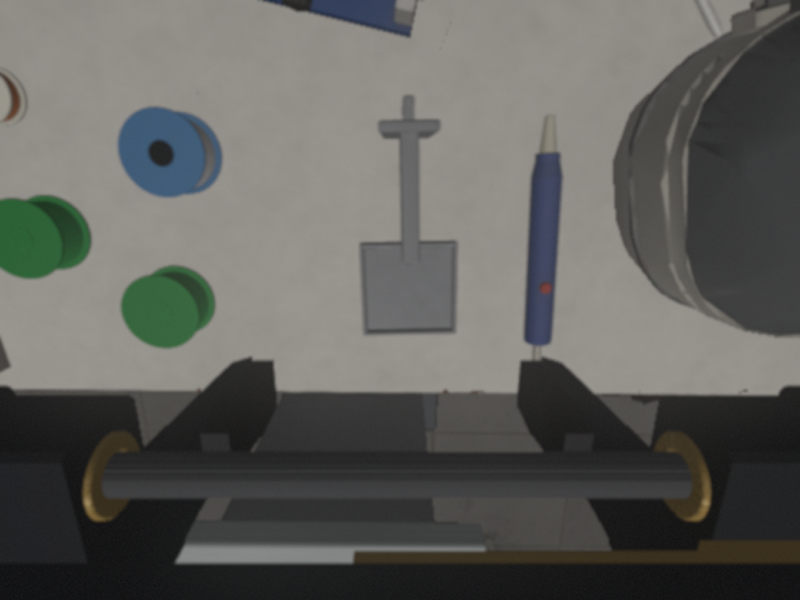

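Run:
```python
from h import *
import pickle
w=cam("wrist",pickle.load(open("w1.pkl","rb")));t=cam("top");s=cam("scene")
q=lambda u,v,z:np.round(atz(w,u*.7,v*.7,z)*1e3,1)
print("tray corners",[q(*p,9) if 0 else q(*p,.009) for p in[(361,242),(457,241),(456,331),(365,333)]])
print("bar c far",q(409.5,150,.076),"near",q(410.5,240,.076))
print("plate corners rear top",q(379,121,.078),q(440,121,.078),"hook tip",q(408,96,.070))
print("bar top near end",q(410.5,258,.076))
# spool top centre: two views
a=ray(w,161.5*.7,152.5*.7);b=ray(t,215+307/5,205+133/5);X,e=tri(a,b);print("spool",X,e)
# bracket plate top midpoint from top view
for X in ([.540,-.076,.078],): print(proj(t,X),proj(s,X))
k=107/400
print("bar near-end top from scene+wrist",tri(ray(w,403*.7,258*.7),ray(s,240+162*k,275+118*k)))
print("plate top left", tri(ray(w,379*.7,121*.7),ray(s,240+262*k,275+328*k-300*k)))
```

```text
tray corners [array([430.7, -51.3,   9. ]), array([ 431.9, -119.3,    9. ]), array([ 363.6, -121.7,    9. ]), array([361.5, -53.2,   9. ])]
bar c far [491.4 -82.9  76. ] near [443.9 -84.2  76. ]
plate corners rear top [505.3 -67.1  78. ] [505.5 -98.2  78. ] hook tip [518.1 -81.9  70. ]
bar top near end [433.7 -84.4  76. ]
spool [0.48956393 0.07156925 0.02767673] [np.float64(0.0002345336569736046), np.float64(0.00023453365697357492)]
[339.75935421 209.43252503] [327.5372702  278.01285285]
bar near-end top from scene+wrist (array([ 0.43367466, -0.08055854,  0.07398083]), [np.float64(0.0005669388054286965), np.float64(0.0005669388054286719)])
plate top left (array([ 0.50497543, -0.06696405,  0.07939464]), [np.float64(0.00024517431342837404), np.float64(0.0002451743134282605)])
```

Blue spool at top (276,232), the two green ones at (235,254) and (269,275), and the small white wick at (229,217). The blue one is meant: 54 mm across, larger than the wick, not green (the enlarged crop confirms it). The wrist view shows the bracket centred at column 410, with its hook tip at (408,96). I'll grasp it now.

Call:
jog_arm:
  steps:
    - {"offset": [25,-4,-30],"yaw": 0.025,"fingers": 0.6}
    - {"offset": [25,-4,-30],"yaw": 0,"fingers": 0.6}
    - {"offset": [0,0,-30],"yaw": 0,"fingers": 0.6}
    - {"offset": [0,0,-25],"yaw": 0,"fingers": 0.6}
    - {"offset": [0,0,-18],"yaw": 0,"fingers": 0.6}
    - {"offset": [0,0,0],"yaw": 0,"fingers": 0.6}
  newtons: 50

```text
t: 2.3
tool_pos: [0.4588, -0.0893, 0.21]
orientation: [0.0, 1.0, 0.012, -0.002]
force: [0.3, 0.5, -0.4]
grip_width: 0.601
grasp_force: 0.0
```

Call:
jog_arm:
  steps:
    - {"offset": [0,0,0],"yaw": 0,"fingers": 0}
    - {"offset": [0,0,0],"yaw": 0,"fingers": 0}
    - {"offset": [0,0,0],"yaw": 0,"fingers": 0}
    - {"offset": [0,0,0],"yaw": 0,"fingers": 0}
    - {"offset": [0,0,0],"yaw": 0,"fingers": 0}

```text
t: 2.8
tool_pos: [0.4601, -0.0878, 0.2122]
orientation: [-0.0, 1.0, 0.013, 0.001]
force: [0.3, 1.0, 0.7]
grip_width: 0.17
grasp_force: 0.6
```

Call:
jog_arm:
  steps:
    - {"offset": [0,0,0],"yaw": 0,"fingers": 0}
    - {"offset": [0,0,0],"yaw": 0,"fingers": 0}
    - {"offset": [0,0,0],"yaw": 0,"fingers": 0}

```text
t: 3.1
tool_pos: [0.4601, -0.0877, 0.2121]
orientation: [-0.0, 1.0, 0.013, 0.0]
force: [-1.0, 1.0, 5.8]
grip_width: 0.107
grasp_force: 50.0
```

Run:
```python
from h import *
for i in range(2):
    s=robot.sense();print(s["t"],s["tool_pos"],s["orientation"],s["force"],s["torque"],s["grip_width"]*88,s["grasp_force"])
```

```text
3.1 [ 0.46008504 -0.08771445  0.21208646] [-3.45649145e-05  9.99920179e-01  1.26314845e-02  2.84098629e-04] [-0.95275324  0.97174529  5.77546128] [0.37861678 0.13907076 0.11973594] 9.455682680272147 49.954467974603176
3.1 [ 0.46008504 -0.08771445  0.21208646] [-3.45649145e-05  9.99920179e-01  1.26314845e-02  2.84098629e-04] [-0.95275324  0.97174529  5.77546128] [0.37861678 0.13907076 0.11973594] 9.455682680272147 49.954467974603176
```

Call:
jog_arm:
  steps:
    - {"offset": [0,0,10],"yaw": 0,"fingers": 0}
    - {"offset": [0,0,25],"yaw": 0,"fingers": 0}
    - {"offset": [0,0,30],"yaw": 0,"fingers": 0}
    - {"offset": [0,10,20],"yaw": -0.02,"fingers": 0}
    - {"offset": [7,30,5],"yaw": -0.02,"fingers": 0}
    - {"offset": [7,35,0],"yaw": -0.02,"fingers": 0}
    - {"offset": [7,40,0],"yaw": -0.02,"fingers": 0}
    - {"offset": [7,40,0],"yaw": -0.01,"fingers": 0}

```text
t: 3.9
tool_pos: [0.4876, 0.0679, 0.302]
orientation: [0.0, 0.999, -0.033, -0.0]
force: [0.8, -0.1, -3.7]
grip_width: 0.107
grasp_force: 49.9
```

Call:
jog_arm:
  steps:
    - {"offset": [8,45,0],"yaw": 0,"fingers": 0}
    - {"offset": [8,45,0],"yaw": 0,"fingers": 0}
    - {"offset": [8,45,0],"yaw": 0,"fingers": 0}
    - {"offset": [8,40,0],"yaw": 0,"fingers": 0}
    - {"offset": [8,25,0],"yaw": 0,"fingers": 0}
    - {"offset": [8,15,0],"yaw": 0,"fingers": 0}
    - {"offset": [0,0,0],"yaw": 0,"fingers": 0}
    - {"offset": [0,0,0],"yaw": 0,"fingers": 0}

```text
t: 4.7
tool_pos: [0.5355, 0.2811, 0.3013]
orientation: [0.001, 0.999, -0.033, -0.001]
force: [0.1, -2.2, -3.2]
grip_width: 0.109
grasp_force: 49.9
```

```bash
cat > snap.py <<'E'
from h import *
import cv2,pickle,sys
n=sys.argv[1];s=robot.sense();im=robot.snapshot("wrist");pickle.dump(s,open(n+".pkl","wb"))
print(s["t"],s["tool_pos"],s["orientation"],s["force"],s["torque"],s["grasp_force"])
cv2.imwrite(f"pics/{n}.png",cv2.resize(im[:,:,::-1],(800,600),interpolation=cv2.INTER_CUBIC))
E
python3 snap.py w2
```

```text
4.7 [0.5354893  0.28113925 0.30129683] [ 8.16440570e-04  9.99465318e-01 -3.26792978e-02 -6.89470454e-04] [ 0.08860735 -2.17987533 -3.24956264] [-0.05885856 -0.00071113  0.03739606] 49.9397012963891
```

View pics/w2.png

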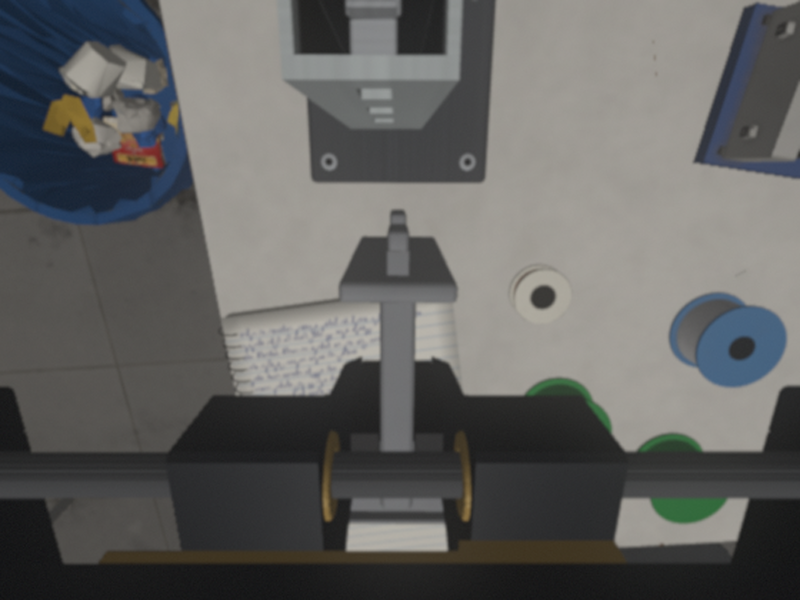

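```bash
cat > m.py <<'E'
from h import *
import pickle
s=pickle.load(open("w2.pkl","rb"));w=cam("wrist",s);yw=2*np.arctan2(s["orientation"][2],s["orientation"][1])
ex=np.array([np.cos(yw),np.sin(yw)]);ey=np.array([-ex[1],ex[0]])
def q(u,v,z):
    p=atz(w,u*.7,v*.7,z)-s["tool_pos"]; return np.round(1e3*np.array([p[:2]@ex,p[:2]@ey]),1)
if __name__=="__main__":
    print("yaw",yw)
    zb=s["tool_pos"][2]-.212
    for n,u,v,z in[("chan L",285,80,.17),("chan R",460,80,.17),("in L",295,55,.17),("in R",447,55,.17),("slot1 L bottom",362,99,.137),("slot1 R",391,99,.137),("slot2 L",370,113,.095),("slot2 R",393,113,.095),("slot3",375,122,.053),("s3R",393,122,.053),
     ("foot FL",314,182,.008),("foot FR",484,180,.008),("boltL",329,162,.008),("boltR",467,161,.008),
     ("plate top front L",340,298,zb+.078),("plR",457,298,zb+.078),("plate top rear L",343,287,zb+.078),("plate top rear R",453,287,zb+.078),("hook tip top",398,211,zb+.070),("hookL",390,240,zb+.070),("hookR",406,240,zb+.070),("bar L",382,350,zb+.076),("bar R",413,350,zb+.076)]:
        print(n,q(u,v,z))
E
python3 m.py
```

```text
yaw -0.06537027160157591
chan L [94.3 23.9]
chan R [ 94.3 -15.6]
in L [99.3 21.3]
in R [ 99.3 -12.5]
slot1 L bottom [94.3  8.8]
slot1 R [94.3  0.3]
slot2 L [94.4  8.7]
slot2 R [94.4 -0.1]
slot3 [94.3  8.6]
s3R [94.3  0. ]
foot FL [64.7 47. ]
foot FR [ 65.8 -53.4]
boltL [76.  37.6]
boltR [ 76.5 -42.9]
plate top front L [42.  13.8]
plR [ 42.  -17.4]
plate top rear L [45.1 12.9]
plate top rear R [ 45.  -16.2]
hook tip top [64.  -1.7]
hookL [56.2  0.5]
hookR [56.2 -3.9]
bar L [26.1  2.8]
bar R [26.1 -5.9]
```

Call:
jog_arm:
  steps:
    - {"offset": [0.4,5.8,-4.3],"yaw": 0.005,"fingers": 0}
    - {"offset": [10,-0.7,0],"yaw": 0,"fingers": 0}
    - {"offset": [10,-0.6,0],"yaw": 0,"fingers": 0}
    - {"offset": [10,-0.7,0],"yaw": 0,"fingers": 0}
    - {"offset": [0,0,0],"yaw": 0,"fingers": 0}
    - {"offset": [0,0,0],"yaw": 0,"fingers": 0}

```text
t: 5.35
tool_pos: [0.5666, 0.2855, 0.2973]
orientation: [0.0, 1.0, -0.031, -0.0]
force: [-0.2, 0.3, -3.8]
grip_width: 0.112
grasp_force: 49.9
```

```bash
python3 snap.py w3
python3 - <<'E'
from m import q
print(q(398,238,.0893),q(398,211,.0893+.028))
E
```

```text
5.35 [0.56655907 0.28553264 0.29725853] [ 5.05663160e-05  9.99534549e-01 -3.05067103e-02 -1.51895695e-04] [-0.19892515  0.2648751  -3.80038974] [ 0.04260008  0.04181315 -0.00052442] 49.939361214637756
[45.  -2.2] [59.5 -2. ]
```

View pics/w3.png

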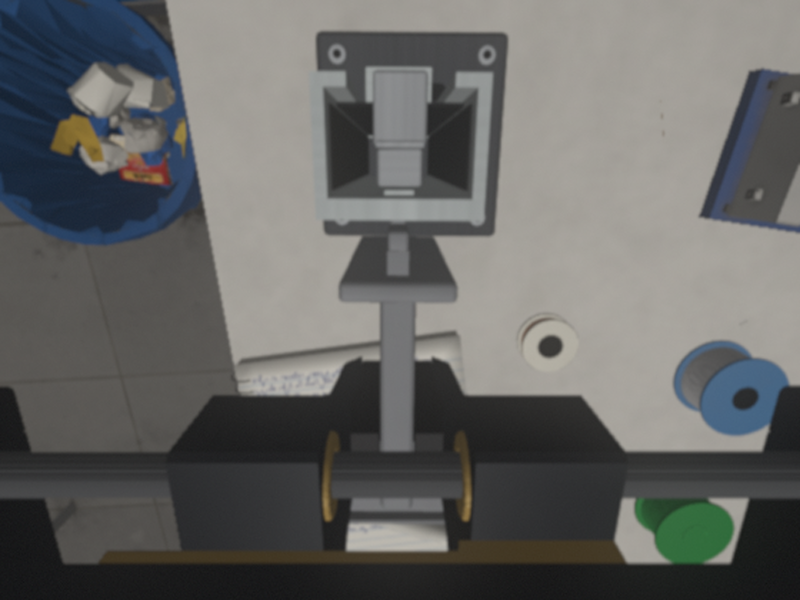

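```bash
sed -i 's/w2.pkl/w3.pkl/' m.py
python3 - <<'E'
from m import *
for a in[(316,221,.17),(491,221,.17),(327,198,.17),(475,198,.17),(398,250,.155),(398,235,.113),(340,298,.163),(457,298,.163),(412.5,196,.135),(384,196,.135)]: print(a,q(*a))
E
```

```text
(316, 221, 0.17) [63.4 18.1]
(491, 221, 0.17) [ 63.3 -23.5]
(327, 198, 0.17) [68.7 15.2]
(475, 198, 0.17) [ 68.7 -19.4]
(398, 250, 0.155) [53.5 -1.5]
(398, 235, 0.113) [50.9 -1.7]
(340, 298, 0.163) [42.1 14. ]
(457, 298, 0.163) [ 42.1 -17.2]
(412.5, 196, 0.135) [66.6 -6.1]
(384, 196, 0.135) [66.6  2.8]
```

Call:
jog_arm:
  steps:
    - {"offset": [2,-0.5,0],"yaw": 0,"fingers": 0}
    - {"offset": [2,-0.1,0],"yaw": 0,"fingers": 0}
    - {"offset": [2,-0.1,0],"yaw": 0,"fingers": 0}
    - {"offset": [2,-0.2,0],"yaw": 0,"fingers": 0}
    - {"offset": [0,0,0],"yaw": 0,"fingers": 0}

```text
t: 5.9
tool_pos: [0.5746, 0.2848, 0.2974]
orientation: [-0.0, 1.0, -0.03, 0.0]
force: [-0.4, 0.4, -3.8]
grip_width: 0.11
grasp_force: 49.9
```

Call:
jog_arm:
  steps:
    - {"offset": [2,-0.1,0],"yaw": 0,"fingers": 0}
    - {"offset": [2,-0.1,0],"yaw": 0,"fingers": 0}
    - {"offset": [1,-0.1,0],"yaw": 0,"fingers": 0}
    - {"offset": [0,0,0],"yaw": 0,"fingers": 0}

```text
t: 6.3
tool_pos: [0.5787, 0.2849, 0.2971]
orientation: [0.0, 1.0, -0.03, -0.001]
force: [-3.0, -0.1, -2.3]
grip_width: 0.104
grasp_force: 49.9
```

Call:
jog_arm:
  steps:
    - {"offset": [1.5,-0.1,0],"yaw": 0,"fingers": 0}
    - {"offset": [1.5,-0.1,0],"yaw": 0,"fingers": 0}
    - {"offset": [0,0,0],"yaw": 0,"fingers": 0}

```text
t: 6.6
tool_pos: [0.5815, 0.2847, 0.297]
orientation: [0.0, 1.0, -0.03, -0.001]
force: [-5.3, -0.2, -2.0]
grip_width: 0.104
grasp_force: 49.9
```

Call:
jog_arm:
  steps:
    - {"offset": [1,-0.1,0],"yaw": 0,"fingers": 0}
    - {"offset": [1,0,0],"yaw": 0,"fingers": 0}
    - {"offset": [0,0,0],"yaw": 0,"fingers": 0}

```text
t: 6.9
tool_pos: [0.5832, 0.2847, 0.2969]
orientation: [0.0, 1.0, -0.03, -0.002]
force: [-6.8, -0.3, -2.6]
grip_width: 0.108
grasp_force: 49.9
```

Call:
jog_arm:
  steps:
    - {"offset": [0.7,-0.1,0],"yaw": 0,"fingers": 0}
    - {"offset": [0,0,0],"yaw": 0,"fingers": 0}

```text
t: 7.1
tool_pos: [0.5837, 0.2846, 0.2969]
orientation: [0.0, 1.0, -0.03, -0.002]
force: [-8.7, 1.0, -2.9]
grip_width: 0.109
grasp_force: 49.9
```

Call:
jog_arm:
  steps:
    - {"offset": [0.7,0,0],"yaw": 0,"fingers": 0}
    - {"offset": [0,0,0],"yaw": 0,"fingers": 0}

```text
t: 7.3
tool_pos: [0.5842, 0.2846, 0.2968]
orientation: [0.0, 1.0, -0.03, -0.002]
force: [-7.5, -0.3, -2.4]
grip_width: 0.108
grasp_force: 49.9
```

Call:
jog_arm:
  steps:
    - {"offset": [0.7,0,0],"yaw": 0,"fingers": 0}
    - {"offset": [0,0,0],"yaw": 0,"fingers": 0}

```text
t: 7.5
tool_pos: [0.5846, 0.2847, 0.2966]
orientation: [0.001, 1.0, -0.03, -0.002]
force: [-9.1, 0.2, -2.0]
grip_width: 0.104
grasp_force: 49.9
```

Call:
jog_arm:
  steps:
    - {"offset": [1,0,0],"yaw": 0,"fingers": 0}
    - {"offset": [0,0,0],"yaw": 0,"fingers": 0}

```text
t: 7.7
tool_pos: [0.585, 0.2849, 0.2964]
orientation: [0.001, 1.0, -0.029, -0.003]
force: [-11.3, 0.6, -1.1]
grip_width: 0.109
grasp_force: 49.9
```

Call:
jog_arm:
  steps:
    - {"offset": [1,0,0],"yaw": 0,"fingers": 0}
    - {"offset": [0,0,0],"yaw": 0,"fingers": 0}

```text
t: 7.9
tool_pos: [0.5853, 0.285, 0.2961]
orientation: [0.001, 1.0, -0.029, -0.004]
force: [-13.6, -0.6, -0.1]
grip_width: 0.108
grasp_force: 49.9
```

Call:
jog_arm:
  steps:
    - {"offset": [-0.8,0,-1],"yaw": 0,"fingers": 0}
    - {"offset": [0,0,-1.5],"yaw": 0,"fingers": 0}
    - {"offset": [0,0,-1.5],"yaw": 0,"fingers": 0}
    - {"offset": [0,0,0],"yaw": 0,"fingers": 0}

```text
t: 8.3
tool_pos: [0.585, 0.2851, 0.2921]
orientation: [0.001, 1.0, -0.029, -0.003]
force: [-10.3, 0.8, -3.9]
grip_width: 0.111
grasp_force: 49.9
```

Call:
jog_arm:
  steps:
    - {"offset": [0,0,-1.5],"yaw": 0,"fingers": 0}
    - {"offset": [0,0,-1.5],"yaw": 0,"fingers": 0}
    - {"offset": [0,0,0],"yaw": 0,"fingers": 0}

```text
t: 8.6
tool_pos: [0.585, 0.2851, 0.2892]
orientation: [0.001, 1.0, -0.029, -0.003]
force: [-9.3, 1.8, -3.0]
grip_width: 0.107
grasp_force: 50.0
```

Call:
jog_arm:
  steps:
    - {"offset": [0,0,-1],"yaw": 0,"fingers": 0}
    - {"offset": [0,0,-1],"yaw": 0,"fingers": 0}
    - {"offset": [0,0,0],"yaw": 0,"fingers": 0}

```text
t: 8.9
tool_pos: [0.585, 0.2852, 0.2873]
orientation: [0.0, 1.0, -0.029, -0.003]
force: [-10.1, 0.8, -2.8]
grip_width: 0.11
grasp_force: 50.0
```

Call:
jog_arm:
  steps:
    - {"offset": [0,0,-1],"yaw": 0,"fingers": 0}
    - {"offset": [0,0,0],"yaw": 0,"fingers": 0}

```text
t: 9.1
tool_pos: [0.585, 0.2853, 0.2871]
orientation: [0.001, 1.0, -0.029, -0.003]
force: [-12.4, 0.3, 3.4]
grip_width: 0.107
grasp_force: 50.0
```

Call:
jog_arm:
  steps:
    - {"offset": [0,0,-1],"yaw": 0,"fingers": 0}
    - {"offset": [0,0,0],"yaw": 0,"fingers": 0}

```text
t: 9.3
tool_pos: [0.585, 0.2854, 0.287]
orientation: [0.001, 1.0, -0.029, -0.003]
force: [-14.5, -1.7, 10.4]
grip_width: 0.106
grasp_force: 50.0
```

Call:
jog_arm:
  steps:
    - {"offset": [0,0,-0.8],"yaw": 0,"fingers": 0}
    - {"offset": [0,0,0],"yaw": 0,"fingers": 0}

```text
t: 9.5
tool_pos: [0.585, 0.2854, 0.2869]
orientation: [0.0, 1.0, -0.029, -0.003]
force: [-16.2, -1.8, 14.6]
grip_width: 0.103
grasp_force: 50.0
```

Call:
jog_arm:
  steps:
    - {"offset": [-1.5,0,1.5],"yaw": 0,"fingers": 0}
    - {"offset": [0,0,1.3],"yaw": 0,"fingers": 0}
    - {"offset": [0,0,0.5],"yaw": 0,"fingers": 0}
    - {"offset": [0,0,0],"yaw": 0,"fingers": 0}

```text
t: 9.9
tool_pos: [0.5845, 0.2849, 0.2882]
orientation: [0.0, 1.0, -0.03, -0.002]
force: [-6.8, 1.0, -3.1]
grip_width: 0.106
grasp_force: 50.0
```

Call:
jog_arm:
  steps:
    - {"offset": [0,0,1],"yaw": 0,"fingers": 0}
    - {"offset": [0,0,0],"yaw": 0,"fingers": 0}

```text
t: 10.1
tool_pos: [0.5846, 0.2847, 0.289]
orientation: [0.0, 1.0, -0.03, -0.002]
force: [-7.3, 0.1, -3.4]
grip_width: 0.108
grasp_force: 50.0
```

```bash
python3 snap.py w4; python3 -c "
import cv2
a=cv2.imread('pics/w4.png');b=cv2.imread('pics/w3.png')
import numpy as np
cv2.imwrite('pics/w4c.png',np.hstack([cv2.resize(a[0:300,250:550],(400,400)),cv2.resize(b[0:300,250:550],(400,400))]))"
```

```text
10.1 [0.58455662 0.28470652 0.2890352 ] [ 3.80183859e-04  9.99558895e-01 -2.96250906e-02 -2.05564117e-03] [-7.29904153  0.13174949 -3.39661484] [ 0.20984505  1.34554724 -0.06419345] 49.964903108775616
```

View pics/w4c.png

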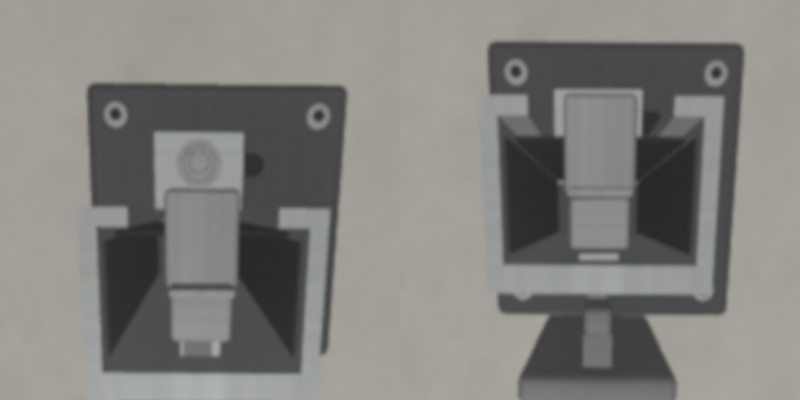

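Not latched: the catch is still pushed back and the bracket lifts 2 mm freely. I'll press down again, a little further but under the limit.

Call:
jog_arm:
  steps:
    - {"offset": [0.3,0,-2],"yaw": 0,"fingers": 0}
    - {"offset": [0,0,-1.5],"yaw": 0,"fingers": 0}
    - {"offset": [0,0,-1],"yaw": 0,"fingers": 0}
    - {"offset": [0,0,0],"yaw": 0,"fingers": 0}

```text
t: 10.55
tool_pos: [0.5845, 0.2852, 0.2868]
orientation: [0.0, 1.0, -0.03, -0.002]
force: [-13.5, -1.7, 13.1]
grip_width: 0.111
grasp_force: 50.0
```

Call:
jog_arm:
  steps:
    - {"offset": [0,0,-0.7],"yaw": 0,"fingers": 0}
    - {"offset": [0,0,0],"yaw": 0,"fingers": 0}

```text
t: 10.75
tool_pos: [0.5845, 0.2853, 0.2867]
orientation: [0.0, 1.0, -0.03, -0.002]
force: [-15.3, -3.4, 17.2]
grip_width: 0.107
grasp_force: 50.0
```

Run:
```python
from h import *
s=robot.sense();print(s["tool_pos"],s["orientation"],s["force"],s["torque"])
```

```text
[0.58446793 0.28529787 0.28665712] [ 2.90221606e-04  9.99561553e-01 -2.95335180e-02 -2.09501929e-03] [-15.33566744  -3.3697824   17.1952444 ] [-0.64788892  3.07309162 -0.10047833]
```

Call:
jog_arm:
  steps:
    - {"offset": [-1.5,0,0],"yaw": 0,"fingers": 0}
    - {"offset": [0,0,0],"yaw": 0,"fingers": 0}

```text
t: 10.95
tool_pos: [0.5839, 0.2851, 0.2866]
orientation: [-0.0, 1.0, -0.03, -0.001]
force: [-11.6, -1.5, 13.2]
grip_width: 0.107
grasp_force: 50.0
```

Call:
jog_arm:
  steps:
    - {"offset": [-1,-0.3,0],"yaw": 0,"fingers": 0}
    - {"offset": [0,0,0],"yaw": 0,"fingers": 0}

```text
t: 11.15
tool_pos: [0.5835, 0.2849, 0.2866]
orientation: [-0.001, 1.0, -0.03, 0.0]
force: [-8.4, -0.9, 9.7]
grip_width: 0.107
grasp_force: 50.0
```

```bash
python3 snap.py w5; python3 -c "
import cv2
for n in('w3','w4','w5'):
    a=cv2.cvtColor(cv2.imread(f'pics/{n}.png'),cv2.COLOR_BGR2GRAY)
    print(n,a[130:320:3,399-4:399+4].mean(1).astype(int).tolist())"
```

```text
11.15 [0.58350643 0.28488533 0.28658806] [-5.70043062e-04  9.99556638e-01 -2.97689946e-02  1.01291428e-04] [-8.35722278 -0.92962117  9.69876743] [-0.21854812  1.62302692 -0.01188281] 49.98766679316759
w3 [137, 137, 137, 129, 127, 135, 114, 133, 139, 138, 139, 140, 140, 138, 139, 141, 140, 138, 134, 93, 125, 148, 98, 134, 158, 158, 158, 159, 159, 159, 140, 99, 65, 67, 85, 108, 113, 115, 118, 119, 114, 112, 113, 114, 114, 115, 114, 116, 105, 70, 64, 76, 95, 109, 113, 117, 119, 116, 116, 118, 117, 117, 117, 117]
w4 [133, 135, 131, 139, 115, 128, 136, 136, 136, 136, 136, 136, 137, 137, 137, 137, 137, 137, 137, 137, 137, 138, 137, 137, 138, 138, 139, 127, 80, 104, 140, 138, 138, 139, 141, 143, 141, 142, 145, 145, 145, 141, 122, 113, 114, 109, 85, 79, 79, 80, 136, 169, 169, 170, 170, 171, 170, 141, 120, 118, 118, 118, 117, 118]
w5 [134, 134, 128, 107, 124, 136, 136, 136, 137, 137, 137, 137, 137, 137, 137, 136, 137, 137, 137, 138, 137, 138, 138, 138, 138, 138, 138, 112, 78, 125, 142, 134, 137, 139, 141, 142, 141, 143, 146, 145, 145, 141, 120, 114, 115, 110, 85, 78, 79, 81, 137, 169, 170, 170, 170, 171, 171, 149, 118, 119, 119, 119, 118, 118]
```

The stop height says it is nearly seated, but the catch hasn't snapped. Pushing at the grip tilts the hooks up. I'll let it hang and press down on the bar right next to the plate instead.

Call:
jog_arm:
  steps:
    - {"offset": [0,0,1.7],"yaw": 0,"fingers": 0}
    - {"offset": [0,0,0],"yaw": 0,"fingers": 0}
    - {"offset": [0,0,0],"yaw": 0,"fingers": 0.4}
    - {"offset": [0,0,0],"yaw": 0,"fingers": 0.4}
    - {"offset": [0,0,0],"yaw": 0,"fingers": 0.4}
    - {"offset": [0,0,0],"yaw": 0,"fingers": 0.4}

```text
t: 11.8
tool_pos: [0.5843, 0.2837, 0.2865]
orientation: [-0.0, 1.0, -0.03, 0.0]
force: [0.0, 0.6, -0.8]
grip_width: 0.397
grasp_force: 0.0
```

```bash
python3 snap.py w6; python3 -c "
import cv2
a=cv2.imread('pics/w6.png')
g=cv2.cvtColor(a,cv2.COLOR_BGR2GRAY);print(g[130:320:3,399-4:399+4].mean(1).astype(int).tolist())"
```

```text
11.8 [0.58430454 0.28372145 0.28650969] [-3.52270412e-05  9.99541054e-01 -3.02903386e-02  4.18726609e-04] [ 0.02119769  0.60329151 -0.83396968] [ 0.01385855  0.00414911 -0.07517988] 0.0
[134, 141, 135, 135, 124, 113, 137, 139, 139, 139, 139, 139, 139, 139, 139, 139, 139, 139, 139, 139, 139, 139, 139, 140, 140, 140, 140, 141, 127, 80, 106, 145, 142, 141, 142, 144, 146, 145, 146, 148, 149, 149, 147, 122, 116, 119, 119, 96, 81, 80, 80, 109, 170, 175, 176, 176, 176, 178, 166, 130, 121, 121, 123, 123]
```

Call:
jog_arm:
  steps:
    - {"offset": [0,0,20],"yaw": 0,"fingers": 0.4}
    - {"offset": [0,0,26],"yaw": 0,"fingers": 0.4}
    - {"offset": [14,-1,0],"yaw": 0,"fingers": 0}
    - {"offset": [15,-1.5,0],"yaw": 0,"fingers": 0}
    - {"offset": [0,0,0],"yaw": 0,"fingers": 0}
    - {"offset": [0,0,0],"yaw": 0,"fingers": 0}
    - {"offset": [0,0,-6],"yaw": 0,"fingers": 0}
    - {"offset": [0,0,0],"yaw": 0,"fingers": 0}
  newtons: 20

```text
t: 12.65
tool_pos: [0.6119, 0.2816, 0.3252]
orientation: [0.0, 1.0, -0.03, -0.001]
force: [-0.8, 0.3, 0.1]
grip_width: 0.005
grasp_force: 0.0
```

Call:
jog_arm:
  steps:
    - {"offset": [0,0,-3],"yaw": 0,"fingers": 0}
    - {"offset": [0,0,-3],"yaw": 0,"fingers": 0}
    - {"offset": [0,0,-2],"yaw": 0,"fingers": 0}
    - {"offset": [0,0,0],"yaw": 0,"fingers": 0}

```text
t: 13.05
tool_pos: [0.6128, 0.2816, 0.3186]
orientation: [-0.0, 1.0, -0.03, 0.0]
force: [-1.3, -0.6, 3.4]
grip_width: 0.003
grasp_force: 1.5
```

Contact at 318.6, so there is about 1.6 mm left to go. I'll press.

Call:
jog_arm:
  steps:
    - {"offset": [0,0,-1],"yaw": 0,"fingers": 0}
    - {"offset": [0,0,0],"yaw": 0,"fingers": 0}

```text
t: 13.25
tool_pos: [0.6129, 0.2817, 0.3182]
orientation: [-0.0, 1.0, -0.03, 0.0]
force: [-2.5, -1.2, 5.7]
grip_width: 0.007
grasp_force: 3.2
```

Call:
jog_arm:
  steps:
    - {"offset": [0,0,-0.8],"yaw": 0,"fingers": 0}
    - {"offset": [0,0,0],"yaw": 0,"fingers": 0}

```text
t: 13.45
tool_pos: [0.6129, 0.2817, 0.3178]
orientation: [-0.0, 1.0, -0.03, 0.0]
force: [-3.0, -1.2, 8.7]
grip_width: 0.008
grasp_force: 4.7
```

Call:
jog_arm:
  steps:
    - {"offset": [0,0,-0.6],"yaw": 0,"fingers": 0}
    - {"offset": [0,0,0],"yaw": 0,"fingers": 0}

```text
t: 13.65
tool_pos: [0.6126, 0.2819, 0.317]
orientation: [-0.0, 1.0, -0.03, -0.0]
force: [-3.3, -1.3, 7.8]
grip_width: 0.006
grasp_force: 7.8
```

Call:
jog_arm:
  steps:
    - {"offset": [0,0,-0.7],"yaw": 0,"fingers": 0}
    - {"offset": [0,0,0],"yaw": 0,"fingers": 0}

```text
t: 13.85
tool_pos: [0.6126, 0.2821, 0.3169]
orientation: [-0.0, 1.0, -0.03, 0.0]
force: [-5.0, -1.8, 11.3]
grip_width: 0.001
grasp_force: 9.8
```

Call:
jog_arm:
  steps:
    - {"offset": [0,0,-0.7],"yaw": 0,"fingers": 0}
    - {"offset": [0,0,0],"yaw": 0,"fingers": 0}

```text
t: 14.05
tool_pos: [0.6126, 0.2823, 0.3168]
orientation: [-0.001, 1.0, -0.03, 0.0]
force: [-6.0, -2.2, 14.6]
grip_width: 0.002
grasp_force: 11.6
```

```bash
python3 snap.py w7; python3 -c "
import cv2
a=cv2.imread('pics/w7.png')
g=cv2.cvtColor(a,cv2.COLOR_BGR2GRAY);print(g[130:400:3,399-4:399+4].mean(1).astype(int).tolist())"
```

```text
14.05 [0.61262706 0.28228736 0.31684679] [-6.14298685e-04  9.99553782e-01 -2.98627742e-02  2.70694741e-04] [-6.00787225 -2.17374526 14.62241249] [-0.32384365  1.23053516 -0.06786121] 11.566905210202094
[68, 74, 74, 73, 74, 73, 73, 73, 71, 103, 151, 140, 128, 128, 123, 133, 137, 142, 140, 139, 136, 152, 159, 159, 156, 144, 94, 134, 158, 88, 39, 40, 39, 40, 40, 40, 64, 116, 137, 138, 139, 139, 141, 141, 142, 143, 144, 144, 145, 146, 147, 148, 149, 138, 80, 70, 106, 143, 146, 152, 151, 155, 156, 153, 129, 120, 120, 108, 78, 76, 77, 76, 108, 169, 172, 172, 173, 150, 68, 53, 53, 53, 52, 51, 52, 51, 51, 50, 51, 51]
```

```bash
python3 -c "
import cv2,numpy as np
c=lambda n,y:cv2.resize(cv2.imread(f'pics/{n}.png')[y:y+200,300:500],(400,400),interpolation=cv2.INTER_CUBIC)
cv2.imwrite('pics/w7c.png',np.hstack([c('w6',130),c('w7',190)]))"
```

```text
(no output)
```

View pics/w7c.png

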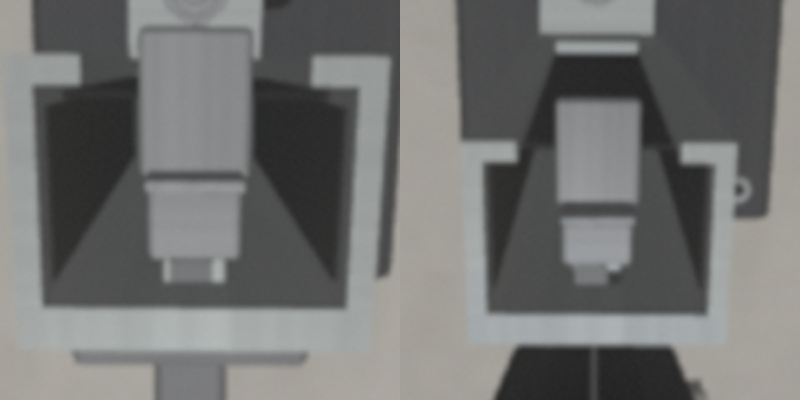

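```bash
cat > nose.py <<'E'
import sys,pickle,numpy as np
from h import *
def f(n,rows):
    s=pickle.load(open(n+".pkl","rb"));w=cam("wrist",s);yw=-.0605;ex=np.array([np.cos(yw),np.sin(yw)])
    x=lambda v,z:1e3*(atz(w,399*.7,v*.7,z)[:2]@ex)
    ref=x(rows[0],.17)-5   # front face
    for z in(.145,.155): print(n,z,[round(x(r,z)-ref,1) for r in rows[1:]])
if __name__=="__main__":
    # rows in 800x600: wall inner top edge, nose tip, tooth near edge, dark crease (shoulder)
    f("w3",(198,187,193,143))
    f("w6",(130+304/2,130+258/2,130+283/2,130+185/2))
    f("w7",(190+313/2,190+263/2,190+284/2,190+217/2))
E
python3 nose.py
```

```text
w3 0.145 [np.float64(6.1), np.float64(4.5), np.float64(18.0)]
w3 0.155 [np.float64(6.7), np.float64(5.1), np.float64(17.7)]
w6 0.145 [np.float64(4.9), np.float64(1.3), np.float64(14.9)]
w6 0.155 [np.float64(7.0), np.float64(3.8), np.float64(16.2)]
w7 0.145 [np.float64(4.0), np.float64(-0.0), np.float64(12.7)]
w7 0.155 [np.float64(7.7), np.float64(3.9), np.float64(15.8)]
```

The wrist-view geometry puts the nose at 6–7 mm behind the face in w6 and w7, the same as before entry. That means the catch is out, and the grey piece in front of it is the hook's neck. I'll confirm with a gentle lift test: re-grip and lift.

Call:
jog_arm:
  steps:
    - {"offset": [0,0,14],"yaw": 0,"fingers": 0}
    - {"offset": [0,0,4],"yaw": 0,"fingers": 0.4}
    - {"offset": [-14,1,0],"yaw": 0,"fingers": 0.4}
    - {"offset": [-15,1,0],"yaw": 0,"fingers": 0.4}
    - {"offset": [0,0,-20],"yaw": 0,"fingers": 0.4}
    - {"offset": [0,0,-24],"yaw": 0,"fingers": 0.4}
    - {"offset": [0,0,0],"yaw": 0,"fingers": 0.4}
  newtons: 25

```text
t: 14.8
tool_pos: [0.5828, 0.2825, 0.2857]
orientation: [0.001, 1.0, -0.03, -0.002]
force: [-0.7, 0.1, -0.7]
grip_width: 0.399
grasp_force: 0.0
```

Call:
jog_arm:
  steps:
    - {"offset": [0,0,0],"yaw": 0,"fingers": 0}
    - {"offset": [0,0,0],"yaw": 0,"fingers": 0}
    - {"offset": [0,0,0],"yaw": 0,"fingers": 0}
    - {"offset": [0,0,0],"yaw": 0,"fingers": 0}
    - {"offset": [0,0,0],"yaw": 0,"fingers": 0}

```text
t: 15.3
tool_pos: [0.5843, 0.2838, 0.2897]
orientation: [-0.001, 1.0, -0.03, 0.001]
force: [-0.4, 0.6, 3.3]
grip_width: 0.11
grasp_force: 25.0
```

Call:
jog_arm:
  steps:
    - {"offset": [0,0,1],"yaw": 0,"fingers": 0}
    - {"offset": [0,0,1],"yaw": 0,"fingers": 0}
    - {"offset": [0,0,0],"yaw": 0,"fingers": 0}

```text
t: 15.6
tool_pos: [0.5843, 0.283, 0.2905]
orientation: [0.0, 1.0, -0.03, 0.0]
force: [4.8, -0.1, -2.9]
grip_width: 0.11
grasp_force: 25.0
```

Call:
jog_arm:
  steps:
    - {"offset": [0,0,1],"yaw": 0,"fingers": 0}
    - {"offset": [0,0,0.5],"yaw": 0,"fingers": 0}
    - {"offset": [0,0,0],"yaw": 0,"fingers": 0}

```text
t: 15.9
tool_pos: [0.5843, 0.2829, 0.292]
orientation: [0.0, 1.0, -0.03, 0.0]
force: [5.3, -0.6, -4.2]
grip_width: 0.111
grasp_force: 25.0
```

Call:
jog_arm:
  steps:
    - {"offset": [0,0,1],"yaw": 0,"fingers": 0}
    - {"offset": [0,0,0],"yaw": 0,"fingers": 0}

```text
t: 16.1
tool_pos: [0.5842, 0.2829, 0.2928]
orientation: [0.0, 1.0, -0.03, 0.0]
force: [6.6, 0.4, -5.5]
grip_width: 0.108
grasp_force: 25.0
```

Call:
jog_arm:
  steps:
    - {"offset": [0,0,1],"yaw": 0,"fingers": 0}
    - {"offset": [0,0,0],"yaw": 0,"fingers": 0}

```text
t: 16.3
tool_pos: [0.5842, 0.2828, 0.2936]
orientation: [0.0, 1.0, -0.03, 0.0]
force: [6.2, 0.4, -7.4]
grip_width: 0.111
grasp_force: 25.0
```

```bash
python3 snap.py w8; python3 -c "
import cv2,numpy as np
from station import robot
s=robot.snapshot('scene')[:,:,::-1]
c=lambda n,y:cv2.resize(cv2.imread(f'pics/{n}.png')[y:y+300,290:490],(400,600),interpolation=cv2.INTER_CUBIC)
cv2.imwrite('pics/w8c.png',np.hstack([c('w8',100),cv2.resize(s[120:240,220:300],(400,600),interpolation=cv2.INTER_CUBIC)]))"
```

```text
16.3 [0.58420026 0.28284638 0.29355829] [ 3.19433453e-04  9.99539165e-01 -3.03534173e-02  1.57647755e-04] [ 6.17521536  0.37228113 -7.41166558] [ 0.07305469 -1.2089121   0.02180857] 24.999487451277673
```

View pics/w8c.png

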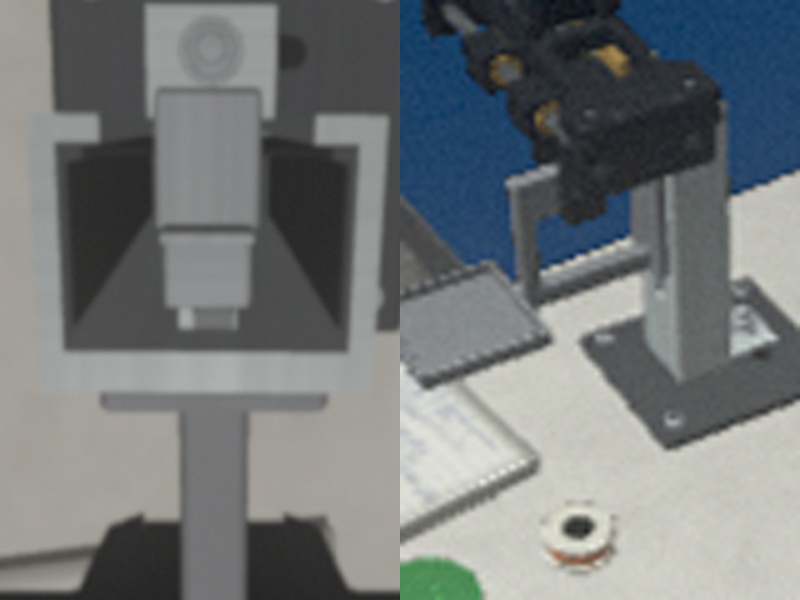

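```bash
python3 nose.py >/dev/null
python3 - <<'E'
import cv2,numpy as np,pickle
from h import *
def edges(n,r0,r1,lo,hi):
    g=cv2.cvtColor(cv2.imread(f'pics/{n}.png'),cv2.COLOR_BGR2GRAY).astype(float)
    p=g[r0:r1].mean(0);d=np.abs(np.gradient(cv2.GaussianBlur(p[None],(0,0),1.2)[0]))
    k=lambda a,b:(lambda s:(np.arange(a,b)*s).sum()/s.sum())(d[a:b]**3)
    return k(*lo),k(*hi),p
for n,pr,lo,hi,cr,clo,chi in[("w6",(308,311),(325,350),(440,465),(285,298),(295,315),(480,500)),("w8",(299,303),(330,350),(445,462),(277,290),(300,320),(468,488))]:
    s=pickle.load(open(n+".pkl","rb"));w=cam("wrist",s)
    a,b,p=edges(n,*pr,lo,hi);c,d,_=edges(n,*cr,clo,chi)
    print(n,"plate",a,b,b-a,"chan",c,d,d-c)
    for nm,l,r,v,W in(("plate",a,b,np.mean(pr),32),("chan",c,d,np.mean(cr),40)):
        # find z at which width matches
        zs=np.linspace(.1,.2,201);wd=[np.linalg.norm(atz(w,l*.7,v*.7,z)-atz(w,r*.7,v*.7,z))*1e3 for z in zs]
        print(nm,"z",np.interp(-W,-np.array(wd),zs))
E
```

```text
w6 plate 336.38967553647433 453.0561636675748 116.6664881311005 chan 307.1808631422941 490.6803144006697 183.49945125837564
plate z 0.14999694110679448
chan z 0.172705184282957
w8 plate 339.33655042809903 453.4787179309284 114.14216750282935 chan 312.27851989662884 478.6871597720275 166.40863987539865
plate z 0.1537488894898401
chan z 0.16954706507687942
```

Call:
jog_arm:
  steps:
    - {"offset": [0,0,-2],"yaw": 0,"fingers": 0}
    - {"offset": [0,0,-2],"yaw": 0,"fingers": 0}
    - {"offset": [0,0,-1],"yaw": 0,"fingers": 0}
    - {"offset": [0,0,0],"yaw": 0,"fingers": 0}

```text
t: 16.8
tool_pos: [0.5841, 0.2834, 0.2898]
orientation: [-0.0, 1.0, -0.03, 0.0]
force: [2.5, -1.4, 1.8]
grip_width: 0.11
grasp_force: 25.0
```

```bash
python3 snap.py w9
python3 - <<'E'
import cv2,numpy as np
a=cv2.cvtColor(cv2.imread('pics/w9.png'),cv2.COLOR_BGR2GRAY);b=cv2.cvtColor(cv2.imread('pics/w8.png'),cv2.COLOR_BGR2GRAY)
a,b=a.astype(float),b.astype(float)
for n in("a","b"):
    g=eval(n)
    print(n,"bar+plate column profile rows 285-315",g[285:318,396:404].mean(1).astype(int).tolist())
    print("   bar edges",g[325:335,370:425].mean(0).astype(int).tolist())
    print("   plate L",g[299:303,330:350].mean(0).astype(int).tolist(),"R",g[299:303,445:462].mean(0).astype(int).tolist())
    print("   left plate rows",g[285:318,350:370].mean(1).astype(int).tolist())
E
```

```text
16.8 [0.58405129 0.28343365 0.28975686] [-2.20560915e-05  9.99543457e-01 -3.02122743e-02  3.09564512e-04] [ 2.54737655 -1.43974301  1.82115988] [-0.26440052 -0.6952849  -0.07174897] 25.00398934353143
a bar+plate column profile rows 285-315 [172, 173, 173, 173, 173, 173, 173, 173, 173, 174, 174, 173, 173, 169, 159, 146, 132, 123, 121, 120, 119, 118, 117, 118, 119, 120, 120, 120, 120, 121, 121, 121, 120]
   bar edges [161, 161, 161, 161, 162, 162, 162, 161, 154, 139, 121, 107, 105, 110, 115, 118, 119, 120, 120, 119, 120, 119, 119, 120, 120, 120, 120, 120, 120, 120, 119, 119, 119, 119, 119, 119, 119, 119, 119, 116, 114, 109, 106, 107, 118, 136, 151, 157, 159, 159, 159, 159, 159, 160, 159]
   plate L [164, 163, 163, 163, 164, 164, 164, 164, 160, 150, 138, 129, 126, 130, 133, 136, 136, 136, 136, 137] R [140, 140, 139, 139, 138, 138, 136, 134, 135, 138, 147, 156, 160, 163, 162, 161, 161]
   left plate rows [165, 166, 165, 166, 166, 166, 166, 167, 167, 167, 167, 167, 166, 162, 153, 143, 132, 125, 123, 122, 122, 126, 134, 146, 156, 160, 162, 163, 162, 163, 163, 162, 162]
b bar+plate column p
[... 159 characters left out ...]
, 117, 117, 117, 117, 117]
   bar edges [161, 161, 161, 161, 161, 161, 161, 160, 153, 137, 117, 104, 103, 109, 114, 116, 117, 116, 117, 117, 116, 116, 116, 117, 117, 117, 117, 117, 117, 117, 116, 116, 117, 117, 117, 117, 117, 117, 116, 113, 109, 103, 106, 118, 137, 153, 158, 159, 158, 158, 159, 159, 159, 159, 159]
   plate L [162, 162, 162, 162, 162, 162, 162, 162, 156, 143, 126, 113, 110, 115, 119, 122, 122, 122, 122, 122] R [117, 118, 118, 117, 114, 111, 109, 115, 127, 143, 155, 158, 159, 159, 158, 159, 159]
   left plate rows [165, 165, 165, 165, 166, 166, 166, 166, 165, 161, 150, 138, 127, 120, 120, 121, 121, 121, 121, 125, 135, 147, 156, 161, 162, 162, 162, 162, 162, 162, 161, 162, 161]
```

Call:
jog_arm:
  steps:
    - {"offset": [0,0,0],"yaw": 0,"fingers": 0}
    - {"offset": [0,0,1.5],"yaw": 0,"fingers": 0}
    - {"offset": [0,0,1.5],"yaw": 0,"fingers": 0}
    - {"offset": [0,0,0],"yaw": 0,"fingers": 0}
  newtons: 60

```text
t: 17.25
tool_pos: [0.584, 0.2832, 0.2916]
orientation: [0.0, 1.0, -0.03, 0.0]
force: [5.6, -0.7, -3.2]
grip_width: 0.108
grasp_force: 60.0
```

Call:
jog_arm:
  steps:
    - {"offset": [0,0,1],"yaw": 0,"fingers": 0}
    - {"offset": [0,0,0],"yaw": 0,"fingers": 0}

```text
t: 17.45
tool_pos: [0.584, 0.2832, 0.2924]
orientation: [0.0, 1.0, -0.03, 0.0]
force: [5.9, -0.1, -4.7]
grip_width: 0.107
grasp_force: 60.0
```

Call:
jog_arm:
  steps:
    - {"offset": [0,0,1],"yaw": 0,"fingers": 0}
    - {"offset": [0,0,0],"yaw": 0,"fingers": 0}

```text
t: 17.65
tool_pos: [0.5841, 0.283, 0.2928]
orientation: [0.0, 1.0, -0.03, -0.0]
force: [7.8, -0.6, -9.4]
grip_width: 0.107
grasp_force: 60.0
```

Call:
jog_arm:
  steps:
    - {"offset": [0,0,1],"yaw": 0,"fingers": 0}
    - {"offset": [0,0,0],"yaw": 0,"fingers": 0}

```text
t: 17.85
tool_pos: [0.5841, 0.283, 0.2935]
orientation: [0.0, 1.0, -0.03, -0.0]
force: [9.6, -0.1, -10.9]
grip_width: 0.109
grasp_force: 60.0
```

Call:
jog_arm:
  steps:
    - {"offset": [0,0,1],"yaw": 0,"fingers": 0}
    - {"offset": [0,0,0],"yaw": 0,"fingers": 0}

```text
t: 18.05
tool_pos: [0.5841, 0.2828, 0.2939]
orientation: [0.0, 1.0, -0.03, -0.0]
force: [10.6, 1.2, -14.3]
grip_width: 0.106
grasp_force: 60.0
```

Call:
jog_arm:
  steps:
    - {"offset": [0,0,0.8],"yaw": 0,"fingers": 0}
    - {"offset": [0,0,0],"yaw": 0,"fingers": 0}

```text
t: 18.25
tool_pos: [0.5841, 0.2827, 0.2942]
orientation: [0.0, 1.0, -0.03, -0.0]
force: [12.3, 1.0, -17.8]
grip_width: 0.108
grasp_force: 60.0
```

It's latched: the lift stalls at about 15 N, and the nose is visibly out. I'll lower it back, seat it and release.

Call:
jog_arm:
  steps:
    - {"offset": [0,0,-3],"yaw": 0,"fingers": 0}
    - {"offset": [0,0,-3],"yaw": 0,"fingers": 0}
    - {"offset": [0,0,-1.3],"yaw": 0,"fingers": 0}
    - {"offset": [0,0,0],"yaw": 0,"fingers": 0}

```text
t: 18.65
tool_pos: [0.584, 0.2834, 0.29]
orientation: [-0.0, 1.0, -0.03, 0.0]
force: [2.8, -2.0, 1.6]
grip_width: 0.108
grasp_force: 60.0
```

Call:
jog_arm:
  steps:
    - {"offset": [0,0,-1],"yaw": 0,"fingers": 0}
    - {"offset": [0,0,-0.5],"yaw": 0,"fingers": 0}
    - {"offset": [0,0,0],"yaw": 0,"fingers": 0}

```text
t: 18.95
tool_pos: [0.584, 0.2837, 0.2897]
orientation: [-0.0, 1.0, -0.03, 0.0]
force: [0.1, -2.7, 11.0]
grip_width: 0.106
grasp_force: 60.0
```

Call:
jog_arm:
  steps:
    - {"offset": [0,0,1.5],"yaw": 0,"fingers": 0}
    - {"offset": [0,0,0],"yaw": 0,"fingers": 0.4}
    - {"offset": [0,0,0],"yaw": 0,"fingers": 0.4}
    - {"offset": [0,0,0],"yaw": 0,"fingers": 0.4}
    - {"offset": [0,0,0],"yaw": 0,"fingers": 0.4}
    - {"offset": [0,0,30],"yaw": 0,"fingers": 0.6}
    - {"offset": [0,0,40],"yaw": 0,"fingers": 0.9}
    - {"offset": [0,0,0],"yaw": 0,"fingers": 0.9}

```text
t: 19.75
tool_pos: [0.5852, 0.2847, 0.365]
orientation: [-0.002, 1.0, -0.03, 0.004]
force: [0.6, -0.3, -0.1]
grip_width: 0.646
grasp_force: 0.0
```

```bash
python3 snap.py w10
python3 - <<'E'
import cv2,numpy as np,pickle
from h import *
rs=[]
for n in("w1b","w2","w3"):
    im=cv2.imread(f"pics/{n}.png");h=cv2.cvtColor(im,cv2.COLOR_BGR2HSV)
    m=((h[...,0]>98)&(h[...,0]<112)&(h[...,1]>90)&(h[...,2]>110)).astype(np.uint8)
    k,l,st,c=cv2.connectedComponentsWithStats(m)
    w=cam("wrist",pickle.load(open(n[:2]+".pkl","rb")))
    for i in range(1,k):
        x,y,ww,hh,a=st[i]
        if 2500<a<12000:
            p=atz(w,c[i][0]*.7,c[i][1]*.7,.03);print(n,st[i],c[i],p)
# top flange ellipse centres read/estimated from views
for n,u,v in(("w1",161.5,152),("w2",742,347),("w3",745,397.5)):
    w=cam("wrist",pickle.load(open(n+".pkl","rb")));rs.append(ray(w,u*.7,v*.7));print(n,atz(w,u*.7,v*.7,.03))
rs.append(ray(cam("top"),276.4,231.6));print(tri(*rs))
s=robot.snapshot("top");h=cv2.cvtColor(s,cv2.COLOR_RGB2HSV);m=((h[...,0]>98)&(h[...,0]<112)&(h[...,1]>120)).astype(np.uint8)[218:246,260:292]
ys,xs=np.nonzero(m);print("top",xs.mean()+260,ys.mean()+218,len(xs),atz(cam("top"),xs.mean()+260,ys.mean()+218,.03))
E
```

```text
19.75 [0.58523171 0.2846687  0.3649972 ] [-0.00236182  0.99953819 -0.03007391  0.00365871] [ 0.61261016 -0.2789619  -0.07330225] [ 0.01103086 -0.00637778  0.00291264] 0.0
w1b [ 119  108  101   88 5341] [163.89777195 151.80228422] [0.4902662  0.06887101 0.03      ]
w2 [ 697  307   88   79 4692] [740.61253197 346.05434783] [0.49056819 0.07229854 0.03      ]
w3 [ 701  359   87   75 4131] [741.83175986 396.10530138] [0.49086097 0.07406067 0.03      ]
w1 [0.49013922 0.07038351 0.03      ]
w2 [0.48987907 0.0713501  0.03      ]
w3 [0.48975342 0.0719291  0.03      ]
(array([0.48958669, 0.07116397, 0.02929862]), [np.float64(0.0006816379847165534), np.float64(0.00030036849565549025), np.float64(0.00032080436576055113), np.float64(0.0005255398820660221)])
top 275.8089171974522 231.51273885350318 314 [0.48941615 0.07301819 0.03      ]
```

Call:
jog_arm:
  steps:
    - {"offset": [-14,-20,0],"yaw": 0,"fingers": 1}
    - {"offset": [-16,-40,0],"yaw": 0,"fingers": 1}
    - {"offset": [-16,-40,-20],"yaw": 0,"fingers": 1}
    - {"offset": [-16,-40,-30],"yaw": 0,"fingers": 1}
    - {"offset": [-16,-40,-40],"yaw": 0,"fingers": 1}
    - {"offset": [-16,-31,-40],"yaw": 0,"fingers": 1}
    - {"offset": [0,0,0],"yaw": 0,"fingers": 1}
    - {"offset": [0,0,0],"yaw": 0,"fingers": 1}

```text
t: 20.65
tool_pos: [0.493, 0.0816, 0.2379]
orientation: [0.0, 1.0, -0.031, -0.002]
force: [-0.1, 1.0, 0.7]
grip_width: 0.998
grasp_force: 0.0
```

Call:
jog_arm:
  steps:
    - {"offset": [0,0,0],"yaw": 0,"fingers": 0.9}
    - {"offset": [0,0,0],"yaw": 0,"fingers": 0.9}

```text
t: 20.85
tool_pos: [0.4947, 0.0835, 0.2401]
orientation: [-0.001, 1.0, -0.029, 0.001]
force: [-0.3, 0.1, 0.6]
grip_width: 0.902
grasp_force: 0.0
```

Call:
jog_arm:
  steps:
    - {"offset": [-4.7,-11.5,-10],"yaw": 0,"fingers": 0.9}
    - {"offset": [0,0,-20],"yaw": 0,"fingers": 0.9}
    - {"offset": [0,0,-20],"yaw": 0,"fingers": 0.9}
    - {"offset": [0,0,-12],"yaw": 0,"fingers": 0.9}
    - {"offset": [0,0,0],"yaw": 0,"fingers": 0.9}
    - {"offset": [0,0,0],"yaw": 0,"fingers": 0.9}
  newtons: 20

```text
t: 21.45
tool_pos: [0.4893, 0.0706, 0.1775]
orientation: [0.0, 1.0, -0.03, -0.0]
force: [0.2, 0.1, 0.1]
grip_width: 0.9
grasp_force: 0.0
```

Call:
jog_arm:
  steps:
    - {"offset": [0,0,0],"yaw": 0,"fingers": 0.4}
    - {"offset": [0,0,0],"yaw": 0,"fingers": 0.4}
    - {"offset": [0,0,0],"yaw": 0,"fingers": 0.4}
    - {"offset": [0,0,0],"yaw": 0,"fingers": 0.4}
    - {"offset": [0,0,0],"yaw": 0,"fingers": 0.4}

```text
t: 21.95
tool_pos: [0.4895, 0.0708, 0.1778]
orientation: [-0.0, 1.0, -0.03, 0.0]
force: [-0.7, 1.1, 6.3]
grip_width: 0.604
grasp_force: 20.0
```

Call:
jog_arm:
  steps:
    - {"offset": [0,0,10],"yaw": 0,"fingers": 0.4}
    - {"offset": [0,0,25],"yaw": 0,"fingers": 0.4}
    - {"offset": [0,0,35],"yaw": 0,"fingers": 0.4}
    - {"offset": [0,10,35],"yaw": 0,"fingers": 0.4}
    - {"offset": [4,25,15],"yaw": 0,"fingers": 0.4}
    - {"offset": [4,35,0],"yaw": 0,"fingers": 0.4}
    - {"offset": [4,35,0],"yaw": 0,"fingers": 0.4}
    - {"offset": [5,35,0],"yaw": 0,"fingers": 0.4}
  newtons: 30

```text
t: 22.75
tool_pos: [0.5059, 0.2115, 0.2979]
orientation: [0.0, 1.0, -0.03, -0.0]
force: [0.5, -0.1, -2.3]
grip_width: 0.604
grasp_force: 30.0
```

Call:
jog_arm:
  steps:
    - {"offset": [5,35,0],"yaw": 0,"fingers": 0.4}
    - {"offset": [5,25,0],"yaw": 0,"fingers": 0.4}
    - {"offset": [0,15,0],"yaw": 0,"fingers": 0.4}
    - {"offset": [0,0,0],"yaw": 0,"fingers": 0.4}
    - {"offset": [0,0,0],"yaw": 0,"fingers": 0.4}
    - {"offset": [0,0,0],"yaw": 0,"fingers": 0.4}

```text
t: 23.35
tool_pos: [0.5164, 0.2835, 0.2972]
orientation: [0.001, 1.0, -0.031, -0.0]
force: [0.5, -0.0, -1.4]
grip_width: 0.606
grasp_force: 30.0
```

```bash
python3 snap.py w11
python3 - <<'E'
import cv2,numpy as np
from h import *
# where tray edges should appear in top camera, and actual top-image profile around the tray/spool
s=robot.snapshot("top");cv2.imwrite("pics/t11.png",s[:,:,::-1]);t=cam("top")
o=np.array([584.5,284.6]);yw=-.0605;ex=np.array([np.cos(yw),np.sin(yw)]);ey=np.array([-ex[1],ex[0]])
for a,b in[(-99,34),(-99,-34),(-31,34),(-31,-34),(-65,0)]:
    p=o+a*ex+b*ey;print((a,b),np.round(p,1),np.round(proj(t,[p[0]/1e3,p[1]/1e3,.084]),1))
E
```

```text
23.35 [0.51643483 0.28353786 0.2971821 ] [ 9.09800025e-04  9.99513412e-01 -3.11779005e-02 -2.23316391e-04] [ 0.46756116 -0.00665607 -1.42139533] [ 0.06298842 -0.00147845  0.03545875] 29.999613594263792
(-99, 34) [487.7 324.5] [166.8 230.2]
(-99, -34) [483.6 256.6] [196.3 232.2]
(-31, 34) [555.6 320.4] [169.6 201. ]
(-31, -34) [551.5 252.5] [198.9 203. ]
(-65, 0) [519.6 288.5] [182.9 216.5]
```

Run:
```python
import cv2,numpy as np
from h import *
s=cam("scene")
o=np.array([584.2,283.5]);yw=-.0605;ex=np.array([np.cos(yw),np.sin(yw)]);ey=np.array([-ex[1],ex[0]])
for a,b in[(-99,34),(-99,-34),(-31,34),(-31,-34)]:
    p=o+a*ex+b*ey;u=proj(s,[p[0]/1e3,p[1]/1e3,.088]);print((a,b),np.round(u,1),"in w8c crop px",np.round([400+(u[0]-220)*5,(u[1]-120)*5]))
```

```text
(-99, 34) [213.  179.2] in w8c crop px [365. 296.]
(-99, -34) [223.8 194.1] in w8c crop px [419. 371.]
(-31, 34) [237.7 170.8] in w8c crop px [489. 254.]
(-31, -34) [249.4 185. ] in w8c crop px [547. 325.]
```

Call:
jog_arm:
  steps:
    - {"offset": [0.2,5,0],"yaw": 0,"fingers": 0.4}
    - {"offset": [0,0,-10],"yaw": 0,"fingers": 0.4}
    - {"offset": [0,0,-12],"yaw": 0,"fingers": 0.4}
    - {"offset": [0,0,-10],"yaw": 0,"fingers": 0.4}
    - {"offset": [0,0,-4],"yaw": 0,"fingers": 0.4}
    - {"offset": [0,0,0],"yaw": 0,"fingers": 0.4}

```text
t: 24.05
tool_pos: [0.5161, 0.2904, 0.2601]
orientation: [0.001, 1.0, -0.03, -0.001]
force: [-0.5, -0.1, -0.9]
grip_width: 0.608
grasp_force: 30.0
```

Call:
jog_arm:
  steps:
    - {"offset": [0,0,-1.5],"yaw": 0,"fingers": 0.4}
    - {"offset": [0,0,-1.5],"yaw": 0,"fingers": 0.4}
    - {"offset": [0,0,0],"yaw": 0,"fingers": 0.4}

```text
t: 24.35
tool_pos: [0.5165, 0.2907, 0.2585]
orientation: [-0.0, 1.0, -0.03, 0.0]
force: [0.1, 0.2, -1.5]
grip_width: 0.605
grasp_force: 30.0
```

Call:
jog_arm:
  steps:
    - {"offset": [0,0,-1],"yaw": 0,"fingers": 0.4}
    - {"offset": [0,0,0],"yaw": 0,"fingers": 0.4}

```text
t: 24.55
tool_pos: [0.5164, 0.2906, 0.2574]
orientation: [-0.0, 1.0, -0.03, 0.0]
force: [0.4, -0.6, -1.4]
grip_width: 0.602
grasp_force: 30.0
```

Call:
jog_arm:
  steps:
    - {"offset": [0,-2,-1],"yaw": 0,"fingers": 0.4}
    - {"offset": [0,0,0],"yaw": 0,"fingers": 0.4}

```text
t: 24.75
tool_pos: [0.5165, 0.2882, 0.2562]
orientation: [0.0, 1.0, -0.03, -0.0]
force: [0.2, -0.2, -1.0]
grip_width: 0.601
grasp_force: 30.0
```

Call:
jog_arm:
  steps:
    - {"offset": [0,0,-1],"yaw": 0,"fingers": 0.4}
    - {"offset": [0,0,0],"yaw": 0,"fingers": 0.4}

```text
t: 24.95
tool_pos: [0.5164, 0.2886, 0.2552]
orientation: [0.0, 1.0, -0.03, -0.0]
force: [-0.2, 0.1, -2.0]
grip_width: 0.605
grasp_force: 30.0
```

Call:
jog_arm:
  steps:
    - {"offset": [0,0,-1],"yaw": 0,"fingers": 0.4}
    - {"offset": [0,0,0],"yaw": 0,"fingers": 0.4}

```text
t: 25.15
tool_pos: [0.5164, 0.2886, 0.2542]
orientation: [0.0, 1.0, -0.03, -0.0]
force: [0.3, -0.3, -1.9]
grip_width: 0.608
grasp_force: 30.0
```

Call:
jog_arm:
  steps:
    - {"offset": [0,0,-1],"yaw": 0,"fingers": 0.4}
    - {"offset": [0,0,0],"yaw": 0,"fingers": 0.4}

```text
t: 25.35
tool_pos: [0.5165, 0.2887, 0.2533]
orientation: [-0.0, 1.0, -0.03, 0.0]
force: [-0.3, -0.4, -1.5]
grip_width: 0.606
grasp_force: 30.0
```

Call:
jog_arm:
  steps:
    - {"offset": [0,0,-1],"yaw": 0,"fingers": 0.4}
    - {"offset": [0,0,0],"yaw": 0,"fingers": 0.4}

```text
t: 25.55
tool_pos: [0.5165, 0.2889, 0.2527]
orientation: [-0.0, 1.0, -0.03, 0.0]
force: [-1.0, 0.1, 2.9]
grip_width: 0.607
grasp_force: 30.0
```

Touched down on the tray floor. I'll let go and rise.

Call:
jog_arm:
  steps:
    - {"offset": [0,0,0],"yaw": 0,"fingers": 0.65}
    - {"offset": [0,0,0],"yaw": 0,"fingers": 0.75}
    - {"offset": [0,0,0],"yaw": 0,"fingers": 0.75}
    - {"offset": [0,0,5],"yaw": 0,"fingers": 0.75}
    - {"offset": [0,0,15],"yaw": 0,"fingers": 0.75}
    - {"offset": [0,0,30],"yaw": 0,"fingers": 0.75}
    - {"offset": [0,0,40],"yaw": 0,"fingers": 0.75}
    - {"offset": [0,0,30],"yaw": 0,"fingers": 0.75}

```text
t: 26.35
tool_pos: [0.5166, 0.2889, 0.3759]
orientation: [-0.001, 1.0, -0.03, 0.001]
force: [0.5, 0.0, -0.0]
grip_width: 0.752
grasp_force: 0.0
```

Call:
jog_arm:
  steps:
    - {"offset": [-10,-50,0],"yaw": 0,"fingers": 0.75}
    - {"offset": [-15,-45,0],"yaw": 0,"fingers": 0.75}
    - {"offset": [-15,-45,0],"yaw": 0,"fingers": 0.75}
    - {"offset": [-15,-45,0],"yaw": 0,"fingers": 0.75}
    - {"offset": [-15,-45,0],"yaw": 0,"fingers": 0.75}
    - {"offset": [0,0,0],"yaw": 0,"fingers": 0.75}
    - {"offset": [0,0,0],"yaw": 0,"fingers": 0.75}

```text
t: 27.05
tool_pos: [0.4467, 0.059, 0.3735]
orientation: [-0.0, 1.0, -0.031, 0.001]
force: [-0.1, 0.3, 0.8]
grip_width: 0.75
grasp_force: 0.0
```

Run:
```python
from h import *
import cv2
s=robot.sense();print(s["t"],s["tool_pos"],s["force"])
r=[];I={}
for n in("top","scene"):
    im=robot.snapshot(n);I[n]=im;cv2.imwrite(f"pics/{n}_end.png",im[:,:,::-1]);h=cv2.cvtColor(im,cv2.COLOR_RGB2HSV)
    m=((h[...,0]>98)&(h[...,0]<112)&(h[...,1]>110)&(h[...,2]>90)).astype(np.uint8)
    k,l,st,c=cv2.connectedComponentsWithStats(m)
    p=proj(cam(n),[.5165,.2885,.105])
    for i in range(1,k):
        if st[i][4]>60 and np.hypot(*(c[i]-p))<30: print(n,st[i],c[i],"pred",p);r.append(ray(cam(n),*c[i]))
if len(r)==2: print(tri(*r))
for n in I:
    d=np.abs(I[n][:,:,::-1].astype(int)-cv2.imread(f"pics/{n}0.png").astype(int)).max(2)>60
    k,l,st,c=cv2.connectedComponentsWithStats(d.astype(np.uint8));print(n,[st[i].tolist() for i in range(1,k) if st[i][4]>25])
```

```text
27.05 [0.44669349 0.05896845 0.37350952] [-0.14121389  0.2967174   0.77636648]
top [170 206  26  24 420] [181.86428571 217.43333333] pred [180.95517446 217.12178509]
scene [220 173  10  11  77] [224.01298701 178.67532468] pred [229.06781635 176.7698508 ]
(array([0.51002711, 0.2894108 , 0.10240037]), [np.float64(0.006466692113426085), np.float64(0.006466692113426196)])
top [[180, 187, 8, 15, 58], [233, 201, 124, 106, 6950], [169, 203, 27, 28, 497], [331, 219, 22, 65, 358], [291, 373, 80, 47, 1865]]
scene [[201, 50, 37, 14, 306], [211, 111, 32, 11, 69], [213, 125, 54, 44, 1013], [216, 151, 61, 72, 1571], [219, 173, 8, 8, 34], [256, 248, 24, 27, 496], [245, 283, 77, 80, 2142]]
```

```bash
python3 -c "
from station import robot
print(robot.finish_job())"
```

```text
the job is handed in; nothing more can be done
None
```

The bracket hangs in the upper two slots, the solder spool stands in its tray, and the job is handed in at about 27 s. The catch was judged out from a lift test that met about 15 N and from the wrist-camera geometry. No clear picture shows it snapping, and an early 2 mm lift had met no resistance.

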